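# Wind the whipper and hold its beater on the drive

### The job

Get the wind-up cream whipper ready: first turn its key clockwise, bit by bit, until it is wound right up to its stop. Then take the beater with the four wire loops (not the two-armed kneader), turn it until its splines mesh with the upright drive shaft in the dish and slide it fully home. The program finishes while holding: still gripping the beater by its square head and pressing it down so that the sprung drive stays pushed most of the way in; do not let go, and leave the other things alone.

Things in the scene. Friction and masses are not known exactly. Their poses are not given: they have to be found in the camera images.
- whipper: White drive base of a wind-up cream whipper, 240 x 130 mm, 46 mm high, stuck to the table by its feet. Origin: centre of its underside; x = long axis. A low round dish (116 mm across, rim 61 mm above the table) is on its -x half, the key on its +x half. The motor stays locked: nothing spins by itself.
- key_grip (a point): Middle of the steel key, an upright plate 46 mm long (along x), 9 mm thick (along y), reaching 17 mm below and 11 mm above this point, on a pedestal 44 mm across whose top is 24 mm below it. The point is on the vertical turning axis, 70 mm along the base's +x, 86 mm above the table, 125 mm from the shaft.
- wind_key (a joint): How far the key is wound, rad, growing clockwise seen from above; starts between 0 and 0.5, hard stop at 2.8. Turning takes 0.06 to 0.1 N m; friction holds the spring, so the key stays where it is left. Plate yaw = base yaw - this value.
- shaft_seat (a point): Centre of the top of the round steel shoulder (32 mm across) at the foot of the drive shaft, on its axis, mid-dish, 55 mm along the base's -x, 62 mm above the table when not pressed. The shaft's four splines lie along this point's x and y axes. The shaft starts at any angle and stays there unless turned (0.03 N m).
- plunger (a joint): How far the sprung shaft and shoulder are pushed down, m: 0 up, 0.008 at the bottom stop. It sinks from about 2.6 N of total load (push plus the beater's weight), takes about 5.6 N at 0.005 and 7.4 N at the stop, and springs up when released. Once home, the beater goes down with it as it is pushed.
- beater: The beater to use: 0.1 to 0.16 kg, 96 mm tall, standing on its white hub, four steel wire loops (84 mm across, 8 to 54 mm high) along its x and y. Origin: centre of its underside. Hub foot 34 x 34 x 34 mm with a cross-shaped bore from below, 24 mm deep, slots 9.5 mm wide, 25 mm tip to tip, in line with the loops. Any quarter turn fits. Home: origin at shaft_seat.
- kneader: The other attachment, not wanted: same white hub and grip head, but with two thick bent white arms in place of the loops. Origin: centre of its underside. Stands near the beater; the two change places.
- match_box: Small card box 48 x 61 x 15 mm lying at the near edge of the table, to be left alone. Origin: centre of its underside.
- peg: Clothes peg 15 x 72 x 12 mm lying at the near edge, to be left alone. Origin: centre of its underside.
- jam_jar: Jam jar 69 mm across, 99 mm tall, standing on the kitchen scale at the back, to be left alone. Origin: centre of its underside.
- shaft_tip (a point): Top end of the upright drive shaft, 22.5 mm above shaft_seat. The shaft is a four-splined cross, 22 mm tip to tip, each spline 7 mm thick; its top 5 mm are narrower (18 and 4.5 mm) as a lead-in. Axes as shaft_seat.
- beater_head (a point): Centre of the beater's square grip head, 78 mm above its underside. Head 26 x 26 mm, 36 mm high (60 to 96 mm above the underside), sides square to the beater's x and y; below it a round neck 24 mm across.

How it is judged (in metres and radians):
On the way, in this order (a step that is already met when the one before it is completed fails the run):
1. the key is wound up to its stop (value of joint wind_key above 2.55 rad), for 0.2 s.
2. the beater is meshed and home on the drive shaft (z of beater in the frame of shaft_seat below 0.003 m and horizontal distance between beater and shaft_seat below 0.004 m and angle between beater's own z axis and vertical below 0.1 rad), for 0.2 s.
At the end, for the whole second after the job is handed in: Key wound past 2.55 of 2.8 rad; beater upright (0.1 rad), meshed, foot within 3 mm of the shoulder and 4 mm of the axis; its head (centre within 34 mm) between the fingers, which bear on it with over 2 N and keep the drive pushed in over 4 of its 8 mm, at rest, through the last second (all of step 2 and value of joint wind_key above 2.55 rad and value of joint plunger above 0.004 m and contact force between the fingers and beater above 2 N and linear speed of beater below 0.02 m/s and distance between the grasp point and beater_head below 0.034 m); the arm keeps its last pose, push and grip.
It fails at once if the kneader is shifted or tipped (distance of kneader from where it was at the start of the episode above 0.03 m or angle between kneader's own z axis and vertical above 0.5 rad).
It fails at once if a bystander is shifted (distance of any of match_box, peg, jam_jar from where it was at the start of the episode above 0.03 m).
It also fails if it takes over 58 s, if anything falls off the work surface, if the arm or the gripper's body presses on something with over 40 N, if the wrist force passes 120 N, or if a joint passes its speed limit or range.

### The arm

A 6-joint arm with a two-finger parallel gripper is mounted at the origin on a cart in front of the work surface, level with it; the furniture and walls round the work are solid. World frame = base frame: x ahead of the robot, y to its left, z up, the work surface at z = 0. Lengths are in m, angles in degrees, forces in N, time in s.
With the tool pointing down it reaches from about 0.3 to 0.95 m from the base axis. Payload 3.1 kg.
Tool frame: the origin (TCP) lies at the very end of the fingers, on their centre line; the grasp point (between the pads) lies 19 mm behind it; z points along the fingers, y is the direction in which the jaws open and shut (so a half turn about z gives the same grasp; the last joint's range is limited). The gripper opens to 85 mm and grips with 20 to 120 N. Pads are 22 mm wide; open, the fingers measure 114 mm over their backs; the gripper's body (76 mm by 85 mm) begins 54 mm behind the grasp point. The pads swing forward as they close: fully open they stand 13 mm farther back than shut.
Start: joints at [59.548, 17.653, 93.61, -0, 68.738, -3.994], TCP at [0.279, 0.56, 0.231] pointing down, gripper open.
Joint ranges: [-175.34, 175.34], [-45.06, 112.39], [2.9, 150.54], [-68.45, 248.45], [3.09, 151.38], [-168.51, 168.51]. Speed limits (degrees/s): [159.86, 159.86, 180, 180, 180, 180].

### API

Orientations are given as a 3x3 rotation matrix whose columns are the frame's x, y, z axes.
In Python, from workcell import bot gives the robot as it stands.
- The arm moves only by the tool jog_arm, never from a script. Its argument "steps" is a list of rows, each a list of 7 numbers: the closure in counts, from 0 (fully open) to 255 (shut), then the shift along the tool's x, y, z in m, then the turn, a rotation vector about the tool's x, y, z in rad. A call has 1 to 20 rows; each row is the pose to reach, as a shift and turn from the pose measured when the call began, along the tool's axes at that moment; what a row does not reach only later rows make up. A row lasts 1/12 s, in which the tool goes at most 41.7 mm and 7.16 degrees, less where a joint would pass 70% of its speed; a pose out of reach is approached as far as the arm can. A call with a gripper value outside its range is refused whole. The fingers move at their own pace and stop on an object; the grip force is fixed at half the most. Time passes only in rows, so rows that repeat a pose let the fingers close. It gives the time, the measured TCP pose, the force and the opening at its end, in the units of the state.
- bot.read_state(): the state, without advancing time (a new reading comes with each control period).
- bot.camera(name): name is "scene" or "top" or "wrist"; returns the picture (480x640x3 uint8, red, green, blue); there is no depth.
- bot.camera_model(name): a dict with "camera_matrix" (3x3 intrinsics, pixels), "k1" (the pictures are not rectified: a ray, as slopes to the right and down, at radius r is drawn at 1 + k1 r^2 times it, then the intrinsics apply), "rvec" (rotation vector, rad) and "tvec" (3), from world to camera coordinates, as OpenCV has them. Camera axes: x right, y down, z forward; pixel columns grow to the right and rows downward; lengths in m; the calibration is good to about 2 mm. A picture is of the moment at which its call begins: read the wrist's pose just before it. camera_model takes no time and is no camera call; for the wrist camera it gives the pose at the moment of the call.
- bot.sign_off(): hands the job in, once; it reports no verdict.
Trained networks look in the newest picture that a camera, given by its name, has taken for a name from the list of things; names that differ only in an ending like _2 or _b are one class to them, and where a whole thing is asked for, a point or a joint stands for the part that bears it (a point fixed in the world has none). Each returns a list of dicts, best first, with "conf" (0 to 1); they miss things now and then, are a little off and sometimes report something else, mostly with a low value. They report only what shows in the picture. A call takes as long as a camera call.
- bot.search_frame(camera, label): "bbox" ([left, top, right, bottom] in pixels, round what is visible of it).
- bot.spot_point(camera, label): "xy" ([column, row] in pixels: a listed point, or the origin of a listed thing).
The state is a dict: "time": time; "joint_pos": joint angles; "dq": joint speeds; "joint_efforts": joint torques, N m; "eef_pos": TCP position; "tool_rot": TCP orientation; "contact_force": force on the tool from outside, world axes, zero at the start; "torque": the same for the moment, N m; "grip_width": finger opening in m.
Only numpy, scipy, OpenCV 4.12 (cv2) and the standard library are available. Lean on these libraries where they do the work, as an engineer would, in place of code of your own. Each camera call takes 0.05 s, during which the arm holds its last target.

## Working session

There is one attempt and no reset: what is moved stays moved. The work goes in short steps, Python scripts to look and compute and a tool call to move; the robot and the scene stay as the last step left them, time stands still between calls to the robot, and variables do not carry over. Pictures are saved under pics/ and viewed, and the job is handed in when it is done.

Besides the shell and the picture viewer there is one more tool, called after ">>>" as name(argument=value, ...) on one line, values as JSON. jog_arm: Moves the arm, as the interface text tells. Its arguments: {"type":"object","properties":{"steps":{"type":"array","items":{"type":"array","items":{"type":"number"}}}},"required":["steps"]}

```bash
mkdir -p pics; ls
cat > h.py <<'E'
import numpy as np, cv2
from workcell import bot
def snap(cam,fn):
    im=bot.camera(cam); cv2.imwrite('pics/'+fn,cv2.cvtColor(im,cv2.COLOR_RGB2BGR)); return im
def model(cam):
    m=bot.camera_model(cam); K=np.array(m['camera_matrix'],float); R=cv2.Rodrigues(np.array(m['rvec'],float))[0]; t=np.array(m['tvec'],float).reshape(3)
    return K,m['k1'],R,t
def ray(M,uv):
    K,k1,R,t=M
    p=cv2.undistortPoints(np.array([[uv]],float),K,np.array([k1,0,0,0.]))[0,0]
    d=R.T@np.array([p[0],p[1],1.]); return -R.T@t,d/np.linalg.norm(d)
def atz(M,uv,z):
    o,d=ray(M,uv); return o+d*(z-o[2])/d[2]
def proj(M,P):
    K,k1,R,t=M
    return cv2.projectPoints(np.array(P,float).reshape(-1,1,3),cv2.Rodrigues(R)[0],t,K,np.array([k1,0,0,0.]))[0].reshape(-1,2)
def tri(rays):
    A=np.zeros((3,3));b=np.zeros(3)
    for o,d in rays:
        Q=np.eye(3)-np.outer(d,d);A+=Q;b+=Q@o
    return np.linalg.solve(A,b)
def st():
    s=bot.read_state()
    for k in ['time','joint_pos','eef_pos','tool_rot','contact_force','torque','grip_width']: print(k,np.round(np.array(s[k],float),4).tolist())
    return s
E
python3 - <<'E'
from h import *
st()
for c in ['scene','top','wrist']:
    snap(c,c+'0.png'); M=model(c); print(c,M[0].tolist(),M[1],(-M[2].T@M[3]).round(3),M[2].round(3).tolist())
for c in ['scene','top']:
    for l in ['key_grip','shaft_seat','shaft_tip','beater','beater_head','kneader','whipper','match_box','peg','jam_jar']:
        r=bot.spot_point(c,l); print(c,l,[(np.round(x['xy'],1).tolist(),round(x['conf'],2)) for x in r[:3]])
E
```

```text
pics
time 0.0
joint_pos [59.5485, 17.7049, 93.6912, 0.0001, 68.7367, -3.9941]
eef_pos [0.2781, 0.5588, 0.23]
tool_rot [[-0.8953, 0.4455, -0.0012], [0.4455, 0.8953, -0.002], [0.0002, -0.0023, -1.0]]
contact_force [0.3838, 0.1555, -0.4689]
torque [0.0025, 0.0163, 0.027]
grip_width 0.0854
scene [[505.451292985913, 0.0, 316.089700266742], [0.0, 505.451292985913, 246.25410912569075], [0.0, 0.0, 1.0]] -0.019964219541294365 [ 0.074 -0.248  0.738] [[0.415, -0.91, -0.008], [-0.681, -0.305, -0.666], [0.604, 0.281, -0.746]]
top [[542.5901509332002, 0.0, 321.1242394240607], [0.0, 542.5901509332002, 243.036429508651], [0.0, 0.0, 1.0]] -0.02690880220955291 [ 0.474 -0.038  0.914] [[-0.011, -0.999, -0.035], [-0.993, 0.015, -0.118], [0.118, 0.033, -0.992]]
wrist [[378.34011879326886, 0.0, 317.7745125947145], [0.0, 378.34011879326886, 234.51212968490162], [0.0, 0.0, 1.0]] -0.05907991795679696 [0.216 0.59  0.372] [[0.446, 0.895, -0.002], [0.86, -0.428, 0.277], [0.247, -0.125, -0.961]]
scene key_grip [([369.1, 255.8], 0.78)]
scene shaft_seat [([360.9, 325.3], 0.56)]
scene shaft_tip [([361.6, 317.6], 0.56)]
scene beater [([218.6, 361.8], 0.71), ([286.0, 249.6], 0.58)]
scene beater_head [([281.8, 222.5], 0.77)]
scene kneader [([228.0, 318.4], 0.71)]
scene whipper [([362.8, 320.4], 0.97)]
scene match_box [([218.7, 366.1], 0.78), ([285.2, 255.1], 0.67)]
scene peg [([322.1, 408.3], 0.91)]
scene jam_jar [([313.9, 188.9], 0.77), ([283.3, 223.3], 0.54)]
top key_grip []
top shaft_seat [([398.4, 290.4], 0.62)]
top shaft_tip [([397.5, 290.1], 0.55), ([398.9, 287.3], 0.37)]
top beater [([271.6, 211.9], 0.57), ([388.8, 369.0], 0.38)]
top beater_head [([262.9, 204.3], 0.87), ([279.5, 371.7], 0.38)]
top kneader [([257.7, 318.9], 0.9)]
top whipper []
top match_box [([282.1, 368.0], 0.74)]
top peg [([388.1, 369.6], 0.55)]
top jam_jar [([262.1, 124.2], 0.86), ([384.2, 259.3], 0.54)]
```

View pics/scene0.png

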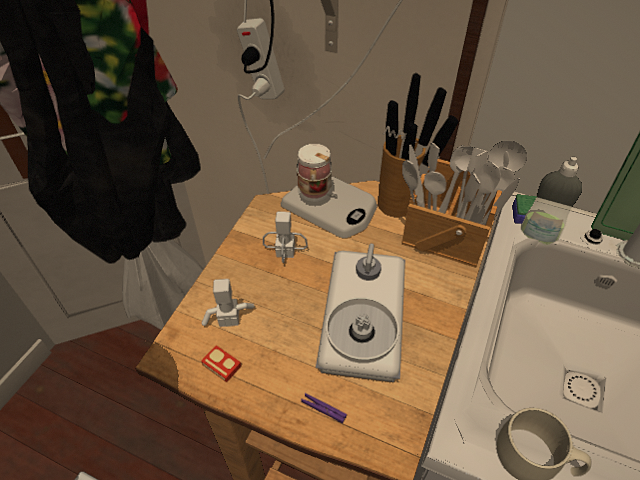

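View pics/top0.png

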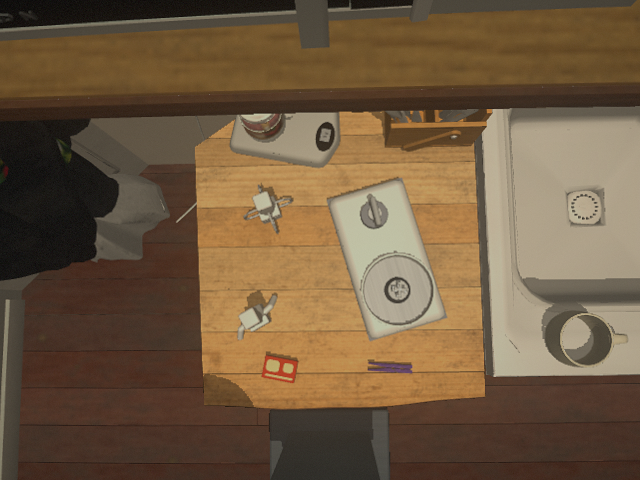

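View pics/wrist0.png

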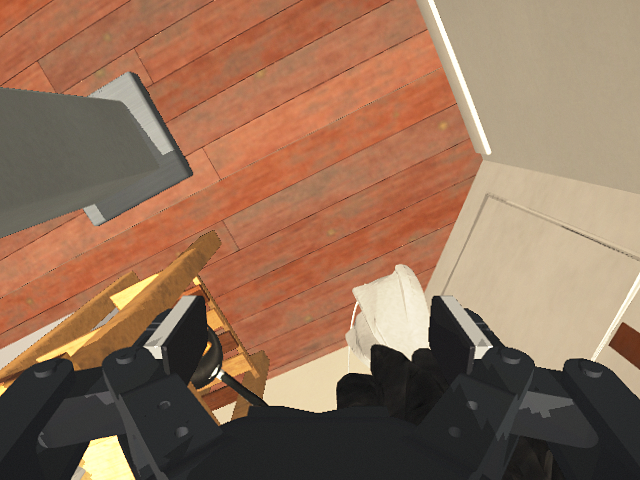

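The scene camera shows the beater at (284,240), the kneader at (228,305), the key at (369,258) and the shaft at (361,325). In the top view they are at (267,208), (255,318), (374,211) and (398,290). Next I'll zoom in and compute positions.

Run:
```python
from h import *
im=cv2.imread('pics/top0.png')
a=cv2.resize(im[165:245,225:305],(400,400),interpolation=cv2.INTER_CUBIC)
b=cv2.resize(im[172:252,334:414],(400,400),interpolation=cv2.INTER_CUBIC)
c=cv2.resize(im[250:330,358:438],(400,400),interpolation=cv2.INTER_CUBIC)
cv2.imwrite('pics/z1.png',cv2.resize(np.hstack([b,c]),(800,400)))
cv2.imwrite('pics/z2.png',a)
S=model('scene');T=model('top')
print('seat',tri([ray(S,(360.9,325.3)),ray(T,(398.4,290.4))]), atz(T,(398.4,290.4),.062),atz(S,(360.9,325.3),.062))
print('tip',atz(T,(397.5,290.1),.0845),atz(S,(361.6,317.6),.0845))
print('key',atz(S,(369.1,255.8),.086))
print('bhead',atz(S,(281.8,222.5),.078),atz(T,(262.9,204.3),.078),'beater',atz(T,(271.6,211.9),0),atz(S,(286,249.6),0))
print('kneader',atz(T,(257.7,318.9),0))
for p in [(329,200),(402,178),(445,316),(370,339)]: print(atz(T,p,.046))
```

```text
seat [ 0.49876851 -0.12818418  0.06285009] [ 0.4992916  -0.12931861  0.062     ] [ 0.49872935 -0.12702389  0.062     ]
tip [ 0.49909288 -0.12556164  0.0845    ] [ 0.49809094 -0.12700589  0.0845    ]
key [ 0.61925251 -0.09384893  0.086     ]
bhead [0.63608442 0.08186772 0.078     ] [0.63629123 0.08069758 0.078     ] beater [0.63793457 0.07678157 0.        ] [6.39913850e-01 7.97308677e-02 1.11022302e-16]
kneader [0.45638802 0.10030333 0.        ]
[ 0.64766165 -0.02270592  0.046     ]
[ 0.68195561 -0.14199028  0.046     ]
[ 0.45856979 -0.20318111  0.046     ]
[ 0.42402875 -0.08440624  0.046     ]
```

View pics/z1.png

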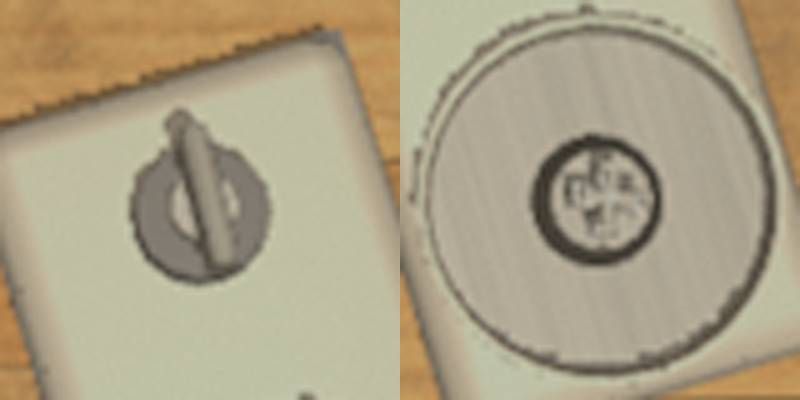

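View pics/z2.png

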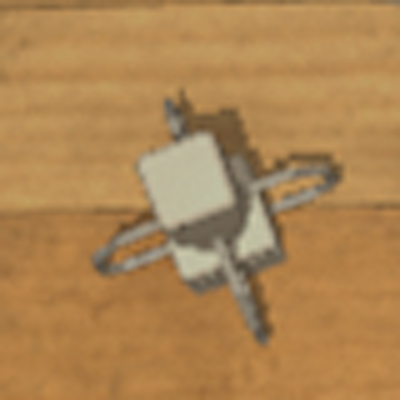

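```bash
cat >> h.py <<'E'
from scipy.spatial.transform import Rotation as Ro
def rot(yaw):
    c,s=np.cos(np.radians(yaw)),np.sin(np.radians(yaw)); return np.array([[c,s,0],[s,-c,0],[0,0,-1.]])
def go(pos,yaw):
    s=bot.read_state(); R=np.array(s['tool_rot']);p=np.array(s['eef_pos'])
    d=R.T@(np.array(pos)-p); w=Ro.from_matrix(R.T@rot(yaw)).as_rotvec()
    x=R[:,0]; print('yaw now',round(float(np.degrees(np.arctan2(x[1],x[0]))),2),'move',d.round(4).tolist(),w.round(4).tolist())
E
python3 - <<'E'
from h import *
S=model('scene');T=model('top')
for p in [(400,215),(404,240),(475,262),(355,235),(284,200)]: print(p,atz(S,p,0))
for p in [(388,148),(477,148),(322,165),(231,150)]: print(p,atz(T,p,0.03))
go((0.575,-0.09,0.25),194)
E
```

```text
(400, 215) [ 0.82168965 -0.09276342  0.        ]
(404, 240) [ 7.57918035e-01 -1.21983593e-01  1.11022302e-16]
(475, 262) [ 7.58795219e-01 -2.62849536e-01  1.11022302e-16]
(355, 235) [ 0.73094882 -0.02857801  0.        ]
(284, 200) [0.76424253 0.14723469 0.        ]
(388, 148) [ 0.7374549  -0.12213564  0.03      ]
(477, 148) [ 0.7345499  -0.26984461  0.03      ]
(322, 165) [ 0.71053342 -0.01150258  0.03      ]
(231, 150) [0.73975606 0.14184456 0.03      ]
yaw now 153.54 move [-0.5548, -0.4494, -0.0187] [0.0, 0.0, -0.7062]
```

>>> jog_arm(steps=[[0,-0.04,-0.03,-0.01,0,0,0],[0,-0.08,-0.06,-0.019,0,0,-0.1],[0,-0.11,-0.09,-0.019,0,0,-0.2],[0,-0.14,-0.115,-0.019,0,0,-0.3],[0,-0.17,-0.14,-0.019,0,0,-0.4],[0,-0.2,-0.165,-0.019,0,0,-0.5],[0,-0.23,-0.19,-0.019,0,0,-0.6],[0,-0.26,-0.215,-0.019,0,0,-0.7],[0,-0.29,-0.24,-0.019,0,0,-0.706],[0,-0.32,-0.265,-0.019,0,0,-0.706],[0,-0.35,-0.29,-0.019,0,0,-0.706],[0,-0.38,-0.31,-0.019,0,0,-0.706],[0,-0.41,-0.335,-0.019,0,0,-0.706],[0,-0.44,-0.36,-0.019,0,0,-0.706],[0,-0.47,-0.385,-0.019,0,0,-0.706],[0,-0.5,-0.41,-0.019,0,0,-0.706],[0,-0.53,-0.43,-0.019,0,0,-0.706],[0,-0.5548,-0.4494,-0.0187,0,0,-0.706],[0,-0.5548,-0.4494,-0.0187,0,0,-0.706]])

```text
time: 2.73
eef_pos: [0.5774, -0.0955, 0.2503]
tool_rot: [[-0.971, -0.237, 0.003], [-0.237, 0.971, -0.003], [-0.002, -0.004, -1.0]]
contact_force: [0.1, 0.1, 0.9]
grip_width: 0.0856
```

Run:
```python
from h import *
st(); M=model('wrist')
im=snap('wrist','w1.png')
for l in ['key_grip','shaft_seat','shaft_tip','beater_head']:
    r=bot.spot_point('wrist',l); print(l,[(np.round(x['xy'],1).tolist(),round(x['conf'],2)) for x in r[:3]])
```

```text
time 2.7333
joint_pos [-13.5749, 12.1991, 98.2056, -0.1628, 69.3875, -117.2459]
eef_pos [0.5774, -0.0955, 0.2503]
tool_rot [[-0.9714, -0.2373, 0.0029], [-0.2373, 0.9714, -0.0034], [-0.002, -0.004, -1.0]]
contact_force [0.0866, 0.0943, 0.8693]
torque [0.0113, 0.005, 0.0268]
grip_width 0.0856
key_grip [([309.8, 262.2], 0.65), ([299.0, 107.0], 0.52)]
shaft_seat [([304.5, 111.5], 0.86)]
shaft_tip [([301.3, 106.7], 0.96)]
beater_head [([486.1, 315.3], 0.75), ([303.9, 112.4], 0.56)]
```

View pics/w1.png

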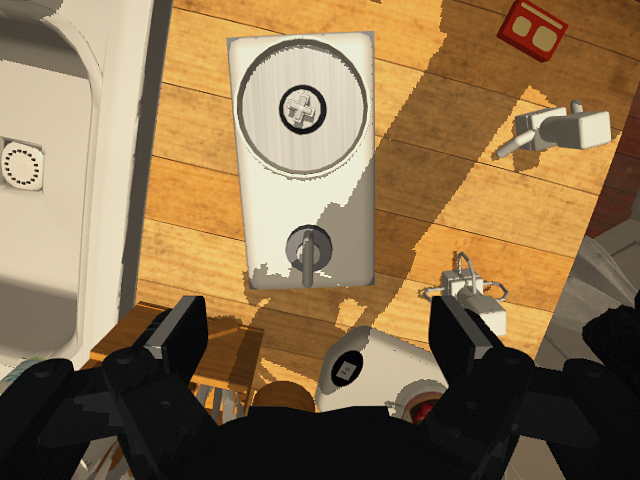

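The wrist view shows the shaft cross at (302,108), the key plate at (308,257) and the beater at right (480,300).

Run:
```python
from h import *
M=model('wrist'); np.save('Mw1.npy',np.array([0]))
im=cv2.imread('pics/w1.png')
a=cv2.resize(im[85:135,278:328],(400,400),interpolation=cv2.INTER_CUBIC)
b=cv2.resize(im[220:300,268:348],(400,400),interpolation=cv2.INTER_CUBIC)
cv2.imwrite('pics/z3.png',np.hstack([a,b]))
print('seat',atz(M,(304.5,111.5),.062),'tip',atz(M,(301.3,106.7),.0845),'key',atz(M,(309.8,262.2),.086))
print('bh',atz(M,(486.1,315.3),.078))
for p in [(228,38),(374,32),(374,285),(250,289)]: print(atz(M,p,.046))
K=M
# reference: predicted px for plate top line at yaw 10,15
k=np.array([.6193,-.0942,0]);
for yaw in (0,10,15):
    d=np.array([np.cos(np.radians(yaw)),np.sin(np.radians(yaw)),0])*.023
    print(yaw,proj(M,[k-d+[0,0,.097],k+d+[0,0,.097],k-d+[0,0,.069],k+d+[0,0,.069]]).round(1).tolist())
```

```text
seat [ 0.4983496 -0.1195286  0.062    ] tip [ 0.49608054 -0.12183858  0.0845    ] key [ 0.61808023 -0.08525058  0.086     ]
bh [0.63265337 0.08727904 0.078     ]
[ 0.45505751 -0.19678536  0.046     ]
[ 0.42110217 -0.07893424  0.046     ]
[ 0.64053983 -0.01520953  0.046     ]
[ 0.67459302 -0.13351373  0.046     ]
0 [[305.2, 239.9], [292.5, 290.4], [306.2, 230.7], [294.5, 277.6]]
10 [[300.3, 239.2], [297.2, 291.1], [301.7, 230.1], [298.8, 278.3]]
15 [[297.8, 239.1], [299.6, 291.1], [299.4, 230.0], [301.0, 278.3]]
```

View pics/z3.png

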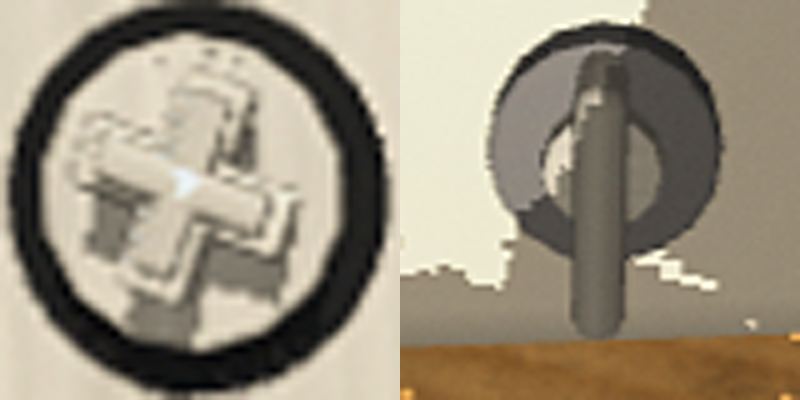

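Run:
```python
from h import *
st(); M=model('wrist'); snap('wrist','w2.png')
L={l:[x for x in bot.spot_point('wrist',l)] for l in ['key_grip','shaft_seat','shaft_tip','beater_head']}
for l,z in [('key_grip',.086),('shaft_seat',.062),('shaft_tip',.0845),('beater_head',.078)]:
    for x in L[l][:2]: print(l,x['xy'],round(x['conf'],2),atz(M,x['xy'],z).round(4))
for c in ('top','scene'):
    bot.camera(c);m=model(c)
    for l,z in [('key_grip',.086),('shaft_seat',.062),('shaft_tip',.0845),('beater_head',.078)]:
        for x in bot.spot_point(c,l)[:1]: print(c,l,x['xy'],round(x['conf'],2),atz(m,x['xy'],z).round(4))
im=cv2.imread('pics/w2.png')
cv2.imwrite('pics/z4.png',np.hstack([cv2.resize(im[85:135,275:325],(400,400),interpolation=cv2.INTER_CUBIC),cv2.resize(im[220:300,260:340],(400,400),interpolation=cv2.INTER_CUBIC)]))
```

```text
time 2.9833
joint_pos [-13.1015, 11.9236, 98.595, 0.0269, 69.5362, -117.1599]
eef_pos [0.5743, -0.0889, 0.2498]
tool_rot [[-0.9701, -0.2428, -0.0008], [-0.2428, 0.9701, 0.0006], [0.0007, 0.0008, -1.0]]
contact_force [-0.3232, -0.6316, 0.8327]
torque [-0.0546, -0.0022, 0.0385]
grip_width 0.0857
key_grip [299.7, 264.4] 0.97 [ 0.6221 -0.0932  0.086 ]
key_grip [524.0, 128.9] 0.64 [0.468  0.0532 0.086 ]
shaft_seat [293.0, 112.5] 0.92 [ 0.5014 -0.1287  0.062 ]
shaft_seat [520.3, 35.6] 0.65 [0.3962 0.0359 0.062 ]
beater_head [476.3, 319.9] 0.56 [0.6393 0.0799 0.078 ]
top shaft_seat [271.5, 210.8] 0.58 [0.6286 0.0691 0.062 ]
top shaft_tip [396.3, 290.0] 0.46 [ 0.4993 -0.1238  0.0845]
top beater_head [263.8, 203.5] 0.68 [0.6375 0.0793 0.078 ]
scene key_grip [369.5, 254.7] 0.76 [ 0.6218 -0.0936  0.086 ]
scene shaft_seat [357.8, 326.7] 0.62 [ 0.4943 -0.1235  0.062 ]
scene shaft_tip [363.8, 317.2] 0.51 [ 0.5002 -0.1298  0.0845]
scene beater_head [283.3, 222.1] 0.63 [0.6381 0.0798 0.078 ]
```

View pics/z4.png

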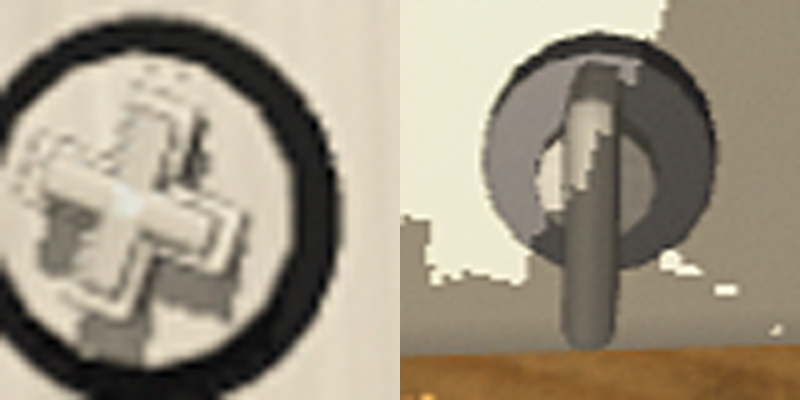

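Run:
```python
from h import *
M=model('wrist')
f=lambda x,y:(275+x/8-.5+.06,85+y/8-.5+.06)
g=lambda x,y:(260+(x-400)/5-.4,220+y/5-.4)
def ang(a,b): d=b-a; return np.degrees(np.arctan2(d[1],d[0]))
P=[atz(M,f(*p),.0845)[:2] for p in [(45,162),(222,240),(145,115),(108,290)]]
print([p.round(4).tolist() for p in P],ang(P[0],P[1]),ang(P[2],P[3]),np.mean(P,0))
print('ped',atz(M,g(600,151),.061)[:2])
Q=[atz(M,g(*p),.097)[:2] for p in [(598,85),(585,335)]]
print('plate',Q,ang(*Q),np.mean(Q,0))
Q=[atz(M,g(*p),.097)[:2] for p in [(585,210),(585,335),(583,110)]]
print(Q)
k=np.array([.621,-.094,0])
for yaw in (0,5,10,15):
    d=np.array([np.cos(np.radians(yaw)),np.sin(np.radians(yaw)),0])*.023
    q=proj(M,[k-d+[0,0,.097],k+d+[0,0,.097],k-d+[0,0,.069],k+d+[0,0,.069]])
    print(yaw,((q-[260,220]+.4)*5+[400,0]).round().tolist())
```

```text
[[0.4993, -0.1393], [0.5023, -0.1209], [0.4928, -0.1309], [0.5096, -0.1307]] 80.72310749297317 0.6333011188205117 [ 0.5010187  -0.13043562]
ped [ 0.61849989 -0.09689735]
plate [array([ 0.59554467, -0.10087759]), array([ 0.63893967, -0.09297886])] 10.316009333970756 [ 0.61724217 -0.09692822]
[array([ 0.61706102, -0.09804872]), array([ 0.63893967, -0.09297886]), array([ 0.60026918, -0.102281  ])]
0 [[636.0, 109.0], [572.0, 360.0], [640.0, 62.0], [582.0, 296.0]]
5 [[624.0, 106.0], [584.0, 362.0], [629.0, 60.0], [592.0, 298.0]]
10 [[611.0, 105.0], [596.0, 364.0], [618.0, 59.0], [603.0, 299.0]]
15 [[599.0, 105.0], [608.0, 364.0], [607.0, 59.0], [614.0, 300.0]]
```

Run:
```python
from h import *
go((0.6195,-0.0955,0.14),191.5)
```

```text
yaw now -166.01 move [-0.0419, -0.0161, 0.1099] [0.0, -0.0, 0.0434]
```

>>> jog_arm(steps=[[0,-0.02,-0.008,0.035,0,0,0.02],[0,-0.0419,-0.0161,0.07,0,0,0.0434],[0,-0.0419,-0.0161,0.09,0,0,0.0434],[0,-0.0419,-0.0161,0.105,0,0,0.0434],[0,-0.0419,-0.0161,0.1099,0,0,0.0434],[0,-0.0419,-0.0161,0.1099,0,0,0.0434],[0,-0.0419,-0.0161,0.1099,0,0,0.0434],[0,-0.0419,-0.0161,0.1099,0,0,0.0434]])

```text
time: 4.4
eef_pos: [0.6207, -0.0958, 0.142]
tool_rot: [[-0.98, -0.199, 0.003], [-0.199, 0.98, -0.001], [-0.003, -0.001, -1.0]]
contact_force: [-0.1, -0.3, 0.6]
grip_width: 0.0854
```

Run:
```python
from h import *
bot.camera('wrist')
st(); M=model('wrist'); snap('wrist','w3.png')
for l,z in [('key_grip',.086),('shaft_seat',.062),('shaft_tip',.0845)]:
    for x in bot.spot_point('wrist',l)[:2]: print(l,x['xy'],round(x['conf'],2),atz(M,x['xy'],z).round(4))
s=bot.read_state(); p=np.array(s['eef_pos']);R=np.array(s['tool_rot'])
for y in (-.023,.023): print('pad line',proj(M,[p+R@[0,0,d] for d in (0,.02,.043)]).round(1).tolist());break
```

```text
time 4.45
joint_pos [-12.7476, 23.2039, 97.1774, -0.0018, 59.4107, -114.2469]
eef_pos [0.6208, -0.0959, 0.1422]
tool_rot [[-0.9799, -0.1994, 0.0035], [-0.1994, 0.9799, -0.0008], [-0.0033, -0.0015, -1.0]]
contact_force [0.0977, -0.5653, 0.115]
torque [-0.0118, -0.0105, 0.0013]
grip_width 0.0852
key_grip [320.0, 255.5] 0.66 [ 0.6206 -0.095   0.086 ]
shaft_seat [302.9, 21.0] 0.75 [ 0.5014 -0.1286  0.062 ]
shaft_tip [301.3, 7.4] 0.72 [ 0.5009 -0.1286  0.0845]
pad line [[319.1, 298.8], [319.0, 279.7], [318.9, 262.4]]
```

View pics/w3.png

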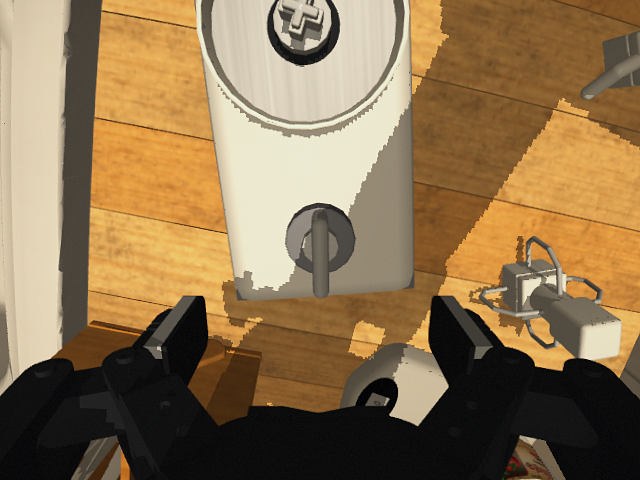

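Run:
```python
from h import *
bot.camera('wrist');st()
go((0.6205,-0.0950,0.068),191.5)
```

```text
time 4.7
joint_pos [-12.7481, 23.2564, 97.2511, -0.0019, 59.4044, -114.246]
eef_pos [0.6199, -0.0957, 0.141]
tool_rot [[-0.9799, -0.1993, 0.0015], [-0.1993, 0.9799, -0.0004], [-0.0014, -0.0007, -1.0]]
contact_force [0.2695, -0.4343, 0.1272]
torque [-0.0519, -0.0087, 0.009]
grip_width 0.0854
yaw now -168.5 move [-0.0006, 0.0006, 0.073] [-0.0007, 0.0014, -0.0]
```

>>> jog_arm(steps=[[0,-0.0006,0.0006,0.025,0,0,0],[0,-0.0006,0.0006,0.05,0,0,0],[0,-0.0006,0.0006,0.065,0,0,0],[0,-0.0006,0.0006,0.073,0,0.001,0],[0,-0.0006,0.0006,0.073,0,0.001,0],[0,-0.0006,0.0006,0.073,0,0.001,0],[255,-0.0006,0.0006,0.073,0,0.001,0],[255,-0.0006,0.0006,0.073,0,0.001,0],[255,-0.0006,0.0006,0.073,0,0.001,0],[255,-0.0006,0.0006,0.073,0,0.001,0],[255,-0.0006,0.0006,0.073,0,0.001,0],[255,-0.0006,0.0006,0.073,0,0.001,0],[255,-0.0006,0.0006,0.073,0,0.001,0],[255,-0.0006,0.0006,0.073,0,0.001,0],[255,-0.0006,0.0006,0.073,0,0.001,0],[255,-0.0006,0.0006,0.073,0,0.001,0]])

```text
time: 6.03
eef_pos: [0.6208, -0.0947, 0.0689]
tool_rot: [[-0.98, -0.199, 0.001], [-0.199, 0.98, -0.0], [-0.001, -0.0, -1.0]]
contact_force: [-1.6, 1.2, 5.8]
grip_width: 0.0171
```

Run:
```python
from h import *
st();M=model('wrist'); snap('wrist','w4.png')
```

```text
time 6.0333
joint_pos [-12.6465, 28.7501, 98.9109, 0.0028, 52.2818, -114.1389]
eef_pos [0.6208, -0.0947, 0.0689]
tool_rot [[-0.98, -0.1992, 0.001], [-0.1992, 0.98, -0.0002], [-0.0009, -0.0004, -1.0]]
contact_force [-1.5562, 1.2464, 5.7956]
torque [0.2607, 0.2912, -0.0197]
grip_width 0.0171
```

View pics/w4.png

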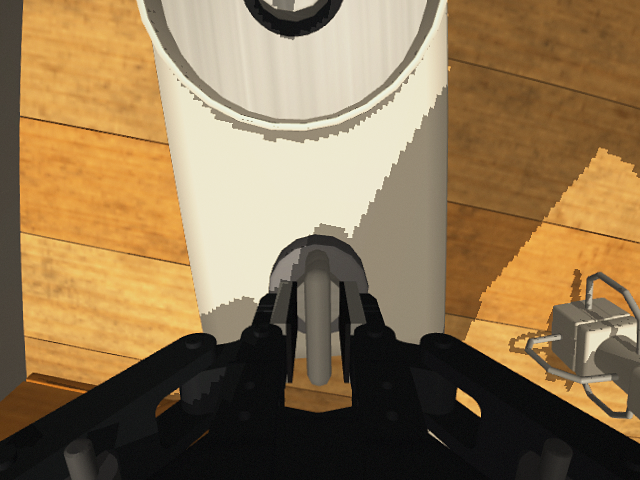

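>>> jog_arm(steps=[[255,0,0,0,0,0,0],[255,0,0,0,0,0,0],[255,0,0,0,0,0,0],[255,0,0,0,0,0,0],[255,0,0,0,0,0,0.08],[255,0,0,0,0,0,0.18],[255,0,0,0,0,0,0.28],[255,0,0,0,0,0,0.38],[255,0,0,0,0,0,0.48],[255,0,0,0,0,0,0.58],[255,0,0,0,0,0,0.68],[255,0,0,0,0,0,0.78],[255,0,0,0,0,0,0.78]])

```text
time: 7.17
eef_pos: [0.6207, -0.0957, 0.069]
tool_rot: [[-0.836, 0.549, 0.001], [0.549, 0.836, -0.002], [-0.001, -0.001, -1.0]]
contact_force: [-1.8, -2.9, 2.4]
grip_width: 0.017
```

Run:
```python
from h import *
st();M=model('wrist'); snap('wrist','w5.png');go((0.6205,-0.0950,0.068),100)
```

```text
time 7.1667
joint_pos [-12.6907, 28.7461, 98.9052, -0.1122, 52.2926, -69.3525]
eef_pos [0.6207, -0.0957, 0.069]
tool_rot [[-0.8361, 0.5486, 0.0006], [0.5486, 0.8361, -0.0017], [-0.0015, -0.0011, -1.0]]
contact_force [-1.8495, -2.8736, 2.365]
torque [-0.3612, 0.3008, -0.0958]
grip_width 0.017
yaw now 146.93 move [0.0005, 0.0005, 0.001] [-0.0004, 0.0017, 0.8191]
```

View pics/w5.png

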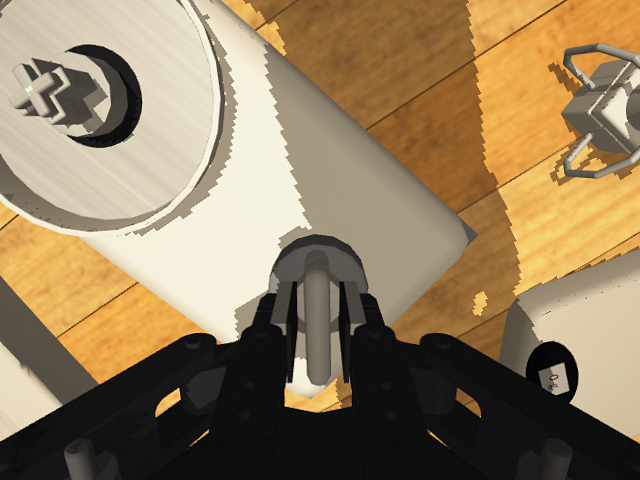

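>>> jog_arm(steps=[[255,0,0,0,0,0,0.1],[255,0,0,0,0,0,0.2],[255,0,0,0,0,0,0.3],[255,0,0,0,0,0,0.4],[255,0,0,0,0,0,0.5],[255,0,0,0,0,0,0.6],[255,0,0,0,0,0,0.7],[255,0,0,0,0,0,0.8],[255,0,0,0,0,0,0.9],[255,0,0,0,0,0,1.0],[255,0,0,0,0,0,1.1],[255,0,0,0,0,0,1.2],[255,0,0,0,0,0,1.3],[255,0,0,0,0,0,1.4],[255,0,0,0,0,0,1.5],[255,0,0,0,0,0,1.6],[255,0,0,0,0,0,1.7],[255,0,0,0,0,0,1.75],[255,0,0,0,0,0,1.75]])

```text
time: 8.8
eef_pos: [0.6185, -0.096, 0.069]
tool_rot: [[0.685, 0.728, -0.004], [0.728, -0.685, -0.002], [-0.004, -0.002, -1.0]]
contact_force: [-6.0, -1.8, 6.1]
grip_width: 0.0167
```

Run:
```python
from h import *
st();M=model('wrist'); snap('wrist','w6.png');go((0.6205,-0.0950,0.068),45)
```

```text
time 8.8
joint_pos [-12.7235, 28.7071, 98.9779, -0.2006, 52.5357, 30.6495]
eef_pos [0.6185, -0.096, 0.069]
tool_rot [[0.6852, 0.7284, -0.0044], [0.7284, -0.6852, -0.0019], [-0.0043, -0.0019, -1.0]]
contact_force [-5.9859, -1.7943, 6.0608]
torque [-0.2796, 0.945, -0.05]
grip_width 0.0167
yaw now 46.82 move [0.0021, 0.0007, 0.001] [-0.0018, 0.0043, 0.0318]
```

View pics/w6.png

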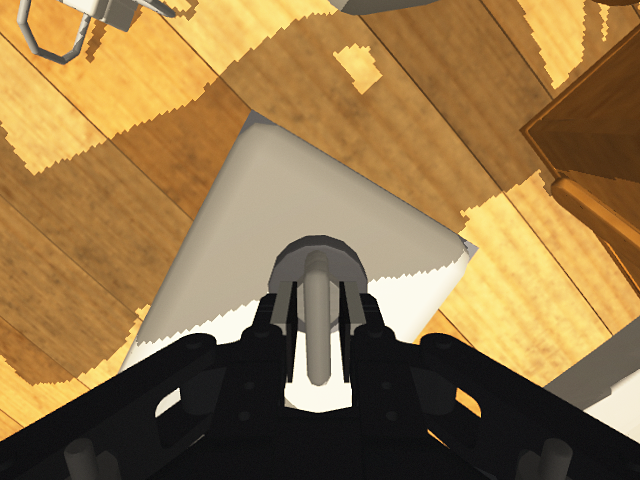

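>>> jog_arm(steps=[[255,0.002,0,0,0,0.004,0.06],[255,0.002,0,0,0,0.004,0.11],[255,0.002,0,0,0,0.004,0.15],[255,0.002,0,0,0,0.004,0.19],[255,0.002,0,0,0,0.004,0.22],[255,0.002,0,0,0,0.004,0.24],[255,0.002,0,0,0,0.004,0.24],[255,0.002,0,0,0,0.004,0.24],[255,0.002,0,0,0,0.004,0.24]])

```text
time: 9.6
eef_pos: [0.6183, -0.0957, 0.069]
tool_rot: [[0.836, 0.549, -0.005], [0.549, -0.836, -0.001], [-0.005, -0.002, -1.0]]
contact_force: [-5.3, -3.5, 5.2]
grip_width: 0.0168
```

Run:
```python
from h import *
st();M=model('wrist'); snap('wrist','w7.png');go((0.6205,-0.0950,0.068),34)
```

```text
time 9.6
joint_pos [-12.7226, 28.7041, 98.9803, -0.1511, 52.5888, 44.0724]
eef_pos [0.6183, -0.0957, 0.069]
tool_rot [[0.8358, 0.549, -0.0051], [0.549, -0.8358, -0.001], [-0.0048, -0.002, -1.0]]
contact_force [-5.3407, -3.5146, 5.1894]
torque [-0.6462, 0.8296, 0.0324]
grip_width 0.0168
yaw now 33.3 move [0.0022, 0.0007, 0.001] [-0.002, 0.0048, -0.0123]
```

View pics/w7.png

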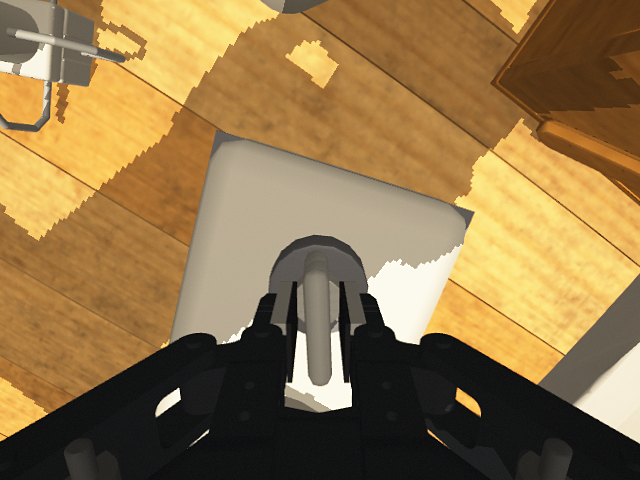

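>>> jog_arm(steps=[[255,0,0,0,0,0,0.05],[255,0,0,0,0,0,0.1],[255,0,0,0,0,0,0.1],[255,0,0,0,0,0,0.1]])

```text
time: 9.98
eef_pos: [0.6182, -0.0956, 0.069]
tool_rot: [[0.884, 0.467, -0.006], [0.467, -0.884, -0.002], [-0.006, -0.001, -1.0]]
contact_force: [-2.0, -0.9, 3.1]
grip_width: 0.0172
```

Run:
```python
from h import *
s=st();go((0.6205,-0.0950,0.068),34);print(s['joint_efforts'])
snap('wrist','w8.png')
```

```text
time 9.9833
joint_pos [-12.7044, 28.6992, 98.9842, -0.1948, 52.6068, 49.5717]
eef_pos [0.6182, -0.0956, 0.069]
tool_rot [[0.8842, 0.467, -0.0055], [0.467, -0.8842, -0.0015], [-0.0056, -0.0012, -1.0]]
contact_force [-1.9787, -0.9498, 3.1492]
torque [-0.0342, 0.2556, 0.722]
grip_width 0.0172
yaw now 27.84 move [0.0024, 0.0005, 0.001] [-0.0015, 0.0055, -0.1075]
[ -0.42415825 -42.96935678 -22.57559538   0.56303864  -0.48435733
   0.71247803]
```

View pics/w8.png

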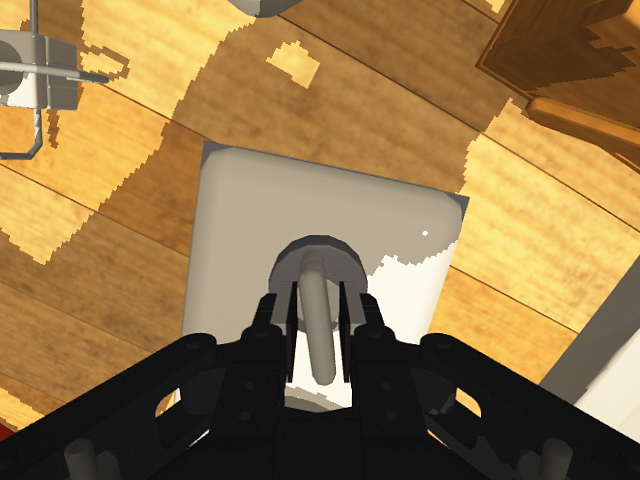

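>>> jog_arm(steps=[[0,0,0,0,0,0,0],[0,0,0,0,0,0,0],[0,0,0,0,0,0,0],[0,0,0,0,0,0,0],[0,0,0,-0.02,0,0,0],[0,0,0,-0.05,0,0,0],[0,0,0,-0.09,0,0,0],[0,0,0,-0.11,0,0,0],[0,0,0,-0.11,0,0,0]])

```text
time: 10.78
eef_pos: [0.6233, -0.0965, 0.1859]
tool_rot: [[0.885, 0.466, 0.007], [0.466, -0.885, -0.004], [0.004, 0.007, -1.0]]
contact_force: [0.4, -0.5, -0.2]
grip_width: 0.0853
```

Run:
```python
from h import *
snap('wrist','w9.png'); st();go((0.50,-0.128,0.15),86)
```

```text
time 10.8333
joint_pos [-12.6849, 20.6818, 95.4855, -0.159, 63.6788, 49.5905]
eef_pos [0.6215, -0.0961, 0.1829]
tool_rot [[0.8846, 0.4663, 0.0021], [0.4663, -0.8846, -0.003], [0.0004, 0.0036, -1.0]]
contact_force [0.062, 0.334, 0.0501]
torque [-0.0224, -0.0007, -0.0123]
grip_width 0.0852
yaw now 27.79 move [-0.1223, -0.0286, 0.0328] [0.0035, 0.0015, -1.0159]
```

View pics/w9.png

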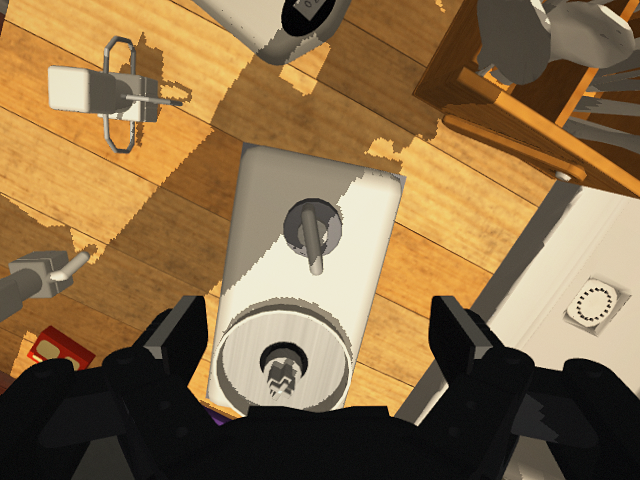

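The key is free and rotated about 160° relative to the base. Next I'll view the shaft.

>>> jog_arm(steps=[[0,-0.02,-0.005,0,0,0,-0.11],[0,-0.05,-0.01,0,0,0,-0.22],[0,-0.08,-0.02,0,0,0,-0.33],[0,-0.11,-0.028,0.01,0,0,-0.45],[0,-0.122,-0.0286,0.02,0,0,-0.57],[0,-0.122,-0.0286,0.03,0,0,-0.69],[0,-0.122,-0.0286,0.033,0,0,-0.81],[0,-0.122,-0.0286,0.033,0,0,-0.93],[0,-0.122,-0.0286,0.033,0,0,-1.016],[0,-0.122,-0.0286,0.033,0,0,-1.016],[0,-0.122,-0.0286,0.033,0,0,-1.016],[0,-0.122,-0.0286,0.033,0,0,-1.016]])

```text
time: 11.83
eef_pos: [0.4996, -0.1276, 0.1488]
tool_rot: [[0.072, 0.997, 0.0], [0.997, -0.072, -0.002], [-0.002, 0.001, -1.0]]
contact_force: [0.8, -0.3, 0.2]
grip_width: 0.0852
```

Run:
```python
from h import *
bot.camera('wrist'); bot.camera('wrist')
st(); M=model('wrist'); im=snap('wrist','w10.png')
for l,z in [('shaft_seat',.062),('shaft_tip',.0845)]:
    for x in bot.spot_point('wrist',l)[:2]: print(l,x['xy'],round(x['conf'],2),atz(M,x['xy'],z).round(4))
# rectified top-down view at z=.0845: 0.1mm per px? 60mm square -> 600px ; up=+x, left=+y
c=np.array([.500,-.128]);n=600;h=.03
uu,vv=np.meshgrid(np.arange(n),np.arange(n))
P=np.stack([c[0]+h-vv*2*h/n,c[1]+h-uu*2*h/n,np.full(uu.shape,.0845)],-1)
q=proj(M,P.reshape(-1,3)).reshape(n,n,2).astype(np.float32)
r=cv2.remap(cv2.imread('pics/w10.png'),q[...,0],q[...,1],cv2.INTER_CUBIC)
cv2.imwrite('pics/r10.png',r)
```

```text
time 11.9333
joint_pos [-19.0864, 11.2691, 112.127, -0.1484, 56.478, -14.942]
eef_pos [0.5, -0.1277, 0.1494]
tool_rot [[0.0708, 0.9975, 0.0014], [0.9975, -0.0708, -0.0028], [-0.0027, 0.0016, -1.0]]
contact_force [-0.3797, 0.2992, -0.5075]
torque [0.0122, -0.0059, -0.0163]
grip_width 0.0856
shaft_seat [315.5, 244.8] 0.8 [ 0.4996 -0.1304  0.062 ]
shaft_tip [318.5, 256.5] 0.74 [ 0.5014 -0.1304  0.0845]
```

View pics/w10.png

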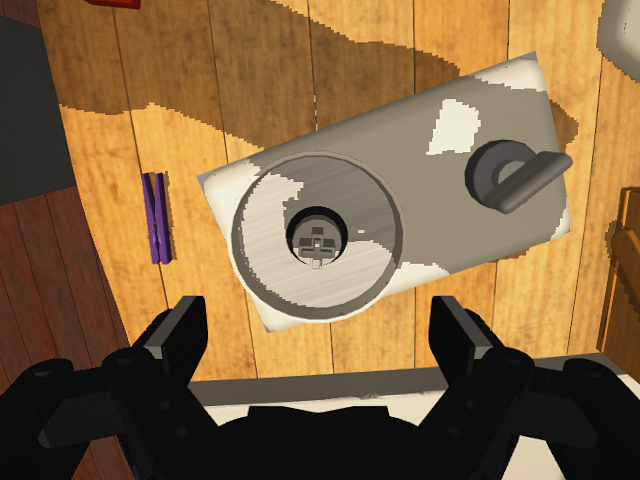

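View pics/r10.png

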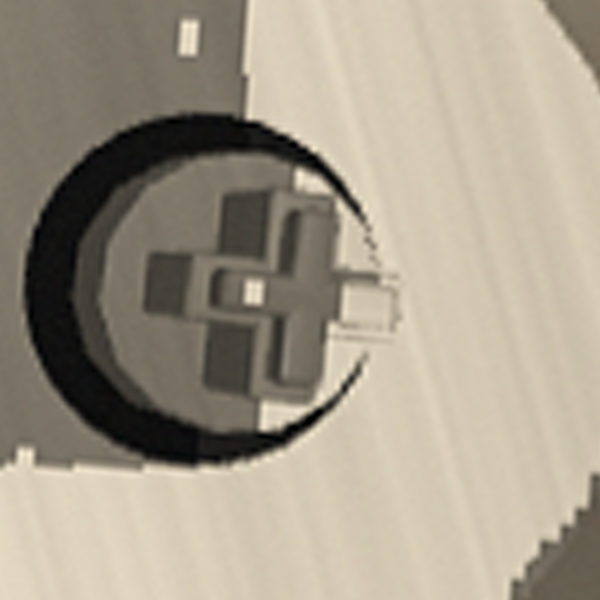

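The rectified view puts the shaft-top centre at about (0.5003,-0.1287) with spline yaw about -6°. Now I'll go above the beater.

Run:
```python
from h import *
go((0.638,0.080,0.19),111)
```

```text
yaw now 85.98 move [0.2168, 0.1229, -0.0406] [0.0017, 0.0034, -0.4367]
```

>>> jog_arm(steps=[[0,0,0,-0.035,0,0,0],[0,0.035,0.02,-0.04,0,0,-0.06],[0,0.07,0.04,-0.04,0,0,-0.12],[0,0.105,0.06,-0.04,0,0,-0.2],[0,0.14,0.08,-0.04,0,0,-0.28],[0,0.175,0.1,-0.04,0,0,-0.36],[0,0.2,0.115,-0.04,0,0,-0.437],[0,0.2168,0.1229,-0.0406,0.0017,0.0034,-0.437],[0,0.2168,0.1229,-0.0406,0.0017,0.0034,-0.437],[0,0.2168,0.1229,-0.0406,0.0017,0.0034,-0.437],[0,0.2168,0.1229,-0.0406,0.0017,0.0034,-0.437],[0,0.2168,0.1229,-0.0406,0.0017,0.0034,-0.437]])

```text
time: 13.08
eef_pos: [0.6373, 0.0788, 0.1898]
tool_rot: [[-0.357, 0.934, -0.001], [0.934, 0.357, -0.0], [-0.0, -0.001, -1.0]]
contact_force: [-0.8, -0.2, 0.2]
grip_width: 0.0859
```

```bash
cat >> h.py <<'E'
def rect(M,src,out,c,z,h=.05,n=500):
    uu,vv=np.meshgrid(np.arange(n),np.arange(n))
    P=np.stack([c[0]+h-vv*2*h/n,c[1]+h-uu*2*h/n,np.full(uu.shape,z)],-1)
    q=proj(M,P.reshape(-1,3)).reshape(n,n,2).astype(np.float32)
    cv2.imwrite(out,cv2.remap(cv2.imread(src),q[...,0],q[...,1],cv2.INTER_CUBIC))
E
python3 - <<'E'
from h import *
bot.camera('wrist')
st(); M=model('wrist'); im=snap('wrist','w11.png')
for l,z in [('beater_head',.078),('beater',0)]:
    for x in bot.spot_point('wrist',l)[:2]: print(l,x['xy'],round(x['conf'],2),atz(M,x['xy'],z).round(4))
rect(M,'pics/w11.png','pics/r11.png',(.638,.08),.096)
E
```

```text
time 13.1333
joint_pos [3.1662, 21.7748, 93.1056, -0.0148, 65.1657, -17.7519]
eef_pos [0.6373, 0.0787, 0.1899]
tool_rot [[-0.3571, 0.9341, -0.0008], [0.9341, 0.3571, -0.0003], [0.0, -0.0008, -1.0]]
contact_force [0.3242, -0.1902, 0.0271]
torque [0.0317, -0.0261, -0.0066]
grip_width 0.0856
beater_head [318.9, 230.8] 0.92 [0.6391 0.0788 0.078 ]
beater [316.6, 207.8] 0.96 [0.6375 0.0779 0.    ]
```

View pics/w11.png

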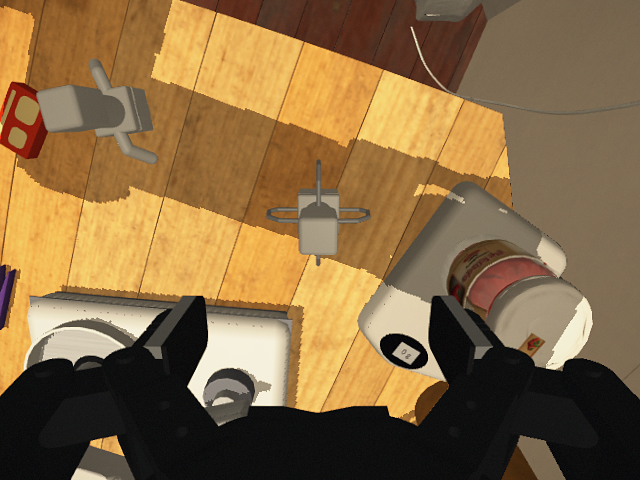

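View pics/r11.png

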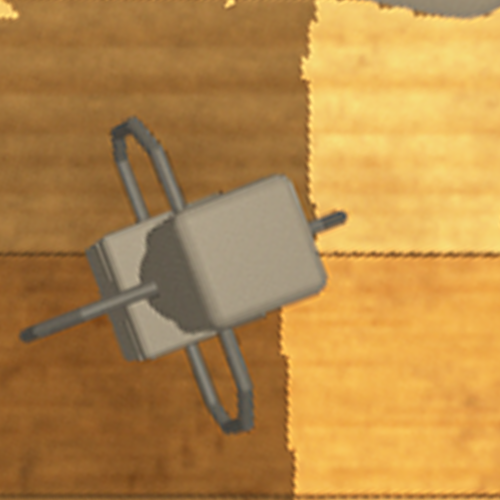

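Run:
```python
from h import *
M=model('wrist'); T=model('top');S=model('scene')
print(atz(M,(370,310),.03),atz(M,(545,312),.13),atz(M,(498,268),.13),atz(T,(262.1,124.2),.03),atz(S,(313.9,188.9),.03))
go((0.638,0.0795,0.063),110.5)
```

```text
[0.71264449 0.01493465 0.03      ] [0.78045251 0.0937313  0.13      ] [0.73888893 0.10859472 0.13      ] [0.78357795 0.08921036 0.03      ] [0.7919425  0.08936907 0.03      ]
yaw now 110.93 move [0.0004, 0.0005, 0.1271] [-0.0001, -0.0, 0.0075]
```

>>> jog_arm(steps=[[0,0.0004,0.0005,0.03,0,0,0.0075],[0,0.0004,0.0005,0.065,0,0,0.0075],[0,0.0004,0.0005,0.095,0,0,0.0075],[0,0.0004,0.0005,0.115,0,0,0.0075],[0,0.0004,0.0005,0.1265,0,0,0.0075],[0,0.0004,0.0005,0.1265,0,0,0.0075],[0,0.0004,0.0005,0.1265,0,0,0.0075],[255,0.0004,0.0005,0.1265,0,0,0.0075],[255,0.0004,0.0005,0.1265,0,0,0.0075],[255,0.0004,0.0005,0.1265,0,0,0.0075],[255,0.0004,0.0005,0.1265,0,0,0.0075],[255,0.0004,0.0005,0.1265,0,0,0.0075],[255,0.0004,0.0005,0.1265,0,0,0.0075],[255,0.0004,0.0005,0.1265,0,0,0.0075],[255,0.0004,0.0005,0.1265,0,0,0.0075],[255,0.0004,0.0005,0.1265,0,0,0.0075],[255,0.0004,0.0005,0.1265,0,0,0.0075],[255,0.0004,0.0005,0.1265,0,0,0.0075]])

```text
time: 14.78
eef_pos: [0.6387, 0.0796, 0.0647]
tool_rot: [[-0.35, 0.937, 0.001], [0.937, 0.35, 0.0], [-0.0, 0.001, -1.0]]
contact_force: [-1.3, -0.9, 5.8]
grip_width: 0.0252
```

Run:
```python
from h import *
bot.camera('wrist')
st(); M=model('wrist'); im=snap('wrist','w12.png')
```

```text
time 14.8333
joint_pos [3.2282, 30.5124, 96.6981, 0.0028, 52.7135, -17.277]
eef_pos [0.6388, 0.0796, 0.0647]
tool_rot [[-0.3503, 0.9366, 0.0013], [0.9367, 0.3503, 0.0001], [-0.0004, 0.0013, -1.0]]
contact_force [-0.9949, 0.2784, 5.1725]
torque [0.0222, 0.1807, -0.0004]
grip_width 0.0253
```

View pics/w12.png

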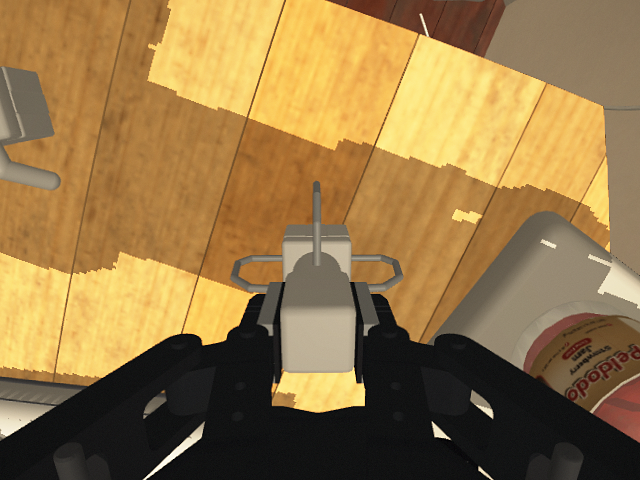

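Run:
```python
from h import *
s=bot.read_state();R=np.array(s['tool_rot']);p=np.array(s['eef_pos']);M=model('wrist')
q=[p+R@[a,b,-.0313] for a,b in [(.013,-.013),(.013,.013),(-.013,-.013),(-.013,.013)]]
print('headtop',proj(M,q).round(1).tolist())
for z in (0.0647,0.0307): 
  q=[p+R@[a,b,z] for a,b in [(.017,-.017),(.017,.017),(-.017,-.017),(-.017,.017)]]
  print('foot',proj(M,q).round(1).tolist())
print('loops',proj(M,[p+R@[a,b,.0347] for a,b in [(.042,0),(0,.042),(0,-.042)]]).round(1).tolist())
im=cv2.imread('pics/w12.png'); cv2.imwrite('pics/z12.png',cv2.resize(im[170:390,215:415],(800,880),interpolation=cv2.INTER_CUBIC)[:600*880//880])
cv2.imwrite('pics/z12.png',cv2.resize(im[170:390,217:417],(545,600),interpolation=cv2.INTER_CUBIC))
```

```text
headtop [[274.7, 309.1], [355.3, 309.1], [277.4, 377.2], [353.0, 377.1]]
foot [[285.9, 223.2], [346.3, 223.1], [287.3, 279.2], [345.1, 279.2]]
foot [[280.1, 240.9], [351.5, 240.9], [282.1, 305.6], [349.8, 305.6]]
loops [[315.8, 187.3], [399.8, 271.0], [232.0, 271.0]]
```

View pics/z12.png

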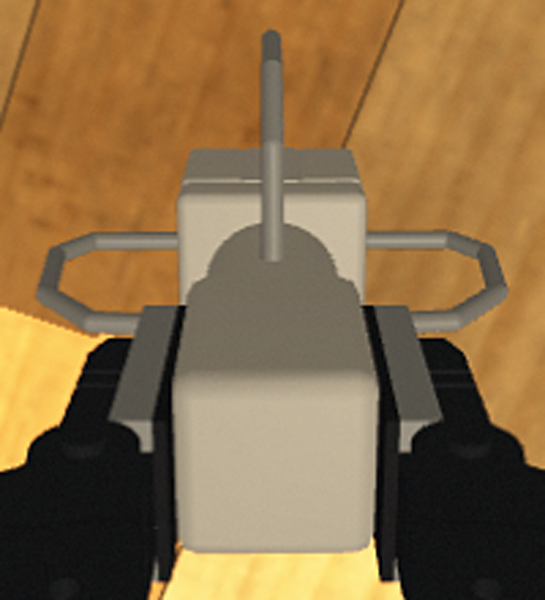

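>>> jog_arm(steps=[[255,0,0,-0.02,0,0,0],[255,0,0,-0.05,0,0,0],[255,0,0,-0.085,0,0,0],[255,0,0,-0.115,0,0,0],[255,0,0,-0.13,0,0,0],[255,0,0,-0.135,0,0,0],[255,0,0,-0.135,0,0,0],[255,0,0,-0.135,0,0,0]])

```text
time: 15.55
eef_pos: [0.6373, 0.0795, 0.198]
tool_rot: [[-0.35, 0.937, -0.002], [0.937, 0.35, -0.0], [0.0, -0.001, -1.0]]
contact_force: [-0.3, -0.6, -2.0]
grip_width: 0.025
```

Run:
```python
from h import *
bot.camera('scene')
st(); snap('scene','s13.png'); snap('wrist','w13.png'); go((0.5002,-0.1288,0.195),84)
```

```text
time 15.6
joint_pos [3.2279, 21.3988, 92.7371, 0.0015, 66.0454, -17.2756]
eef_pos [0.6368, 0.0795, 0.1971]
tool_rot [[-0.3503, 0.9366, -0.0032], [0.9367, 0.3503, -0.0002], [0.001, -0.003, -1.0]]
contact_force [-0.6877, -0.3076, -2.4278]
torque [0.029, 0.0004, -0.008]
grip_width 0.0251
yaw now 110.5 move [-0.1472, -0.2009, 0.0024] [-0.0036, -0.0003, 0.4625]
```

View pics/w13.png

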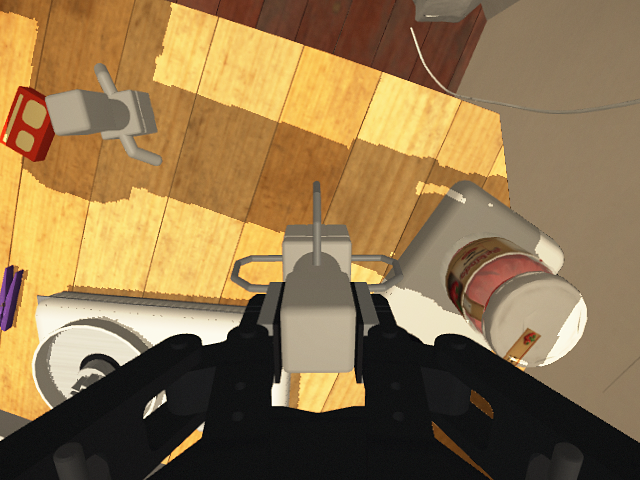

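View pics/s13.png

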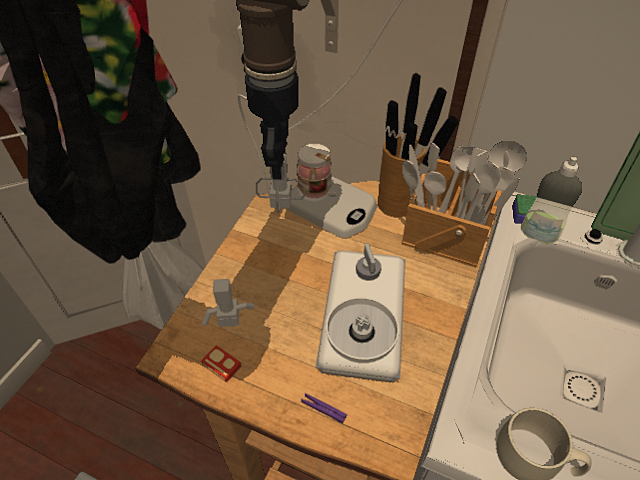

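>>> jog_arm(steps=[[255,-0.03,-0.04,0,0,0,0.08],[255,-0.05,-0.07,0,0,0,0.16],[255,-0.07,-0.1,0,0,0,0.24],[255,-0.09,-0.125,0,0,0,0.32],[255,-0.11,-0.15,0,0,0,0.4],[255,-0.13,-0.18,0,-0.003,0,0.46],[255,-0.1472,-0.2009,0.002,-0.0036,0,0.4625],[255,-0.1472,-0.2009,0.01,-0.0036,0,0.4625],[255,-0.1472,-0.2009,0.02,-0.0036,0,0.4625],[255,-0.1472,-0.2009,0.034,-0.0036,0,0.4625],[255,-0.1472,-0.2009,0.034,-0.0036,0,0.4625],[255,-0.1472,-0.2009,0.034,-0.0036,0,0.4625]])

```text
time: 16.7
eef_pos: [0.499, -0.1274, 0.1614]
tool_rot: [[0.103, 0.995, -0.004], [0.995, -0.103, 0.002], [0.002, -0.004, -1.0]]
contact_force: [0.0, 0.5, -1.8]
grip_width: 0.0252
```

Run:
```python
from h import *
bot.camera('wrist');bot.camera('wrist')
st(); M=model('wrist'); snap('wrist','w14.png'); snap('scene','s14.png'); snap('top','t14.png')
go((0.5002,-0.1288,0.1262),84)
a=cv2.imread('pics/s14.png')[230:400,280:440];b=cv2.imread('pics/t14.png')[240:340,350:450]
cv2.imwrite('pics/st14.png',np.hstack([cv2.resize(a,(452,480),interpolation=cv2.INTER_CUBIC),cv2.resize(b,(340,480),interpolation=cv2.INTER_CUBIC)]))
```

```text
time 16.8
joint_pos [-19.1901, 10.3315, 111.3959, 0.0292, 58.3001, -13.284]
eef_pos [0.5006, -0.128, 0.1632]
tool_rot [[0.1032, 0.9947, -0.0003], [0.9947, -0.1032, 0.0006], [0.0005, -0.0004, -1.0]]
contact_force [0.1733, -0.435, -2.0161]
torque [-0.0309, 0.0161, -0.0129]
grip_width 0.025
yaw now 84.05 move [-0.0004, -0.0007, 0.0378] [0.0012, -0.0, 0.0009]
```

View pics/w14.png

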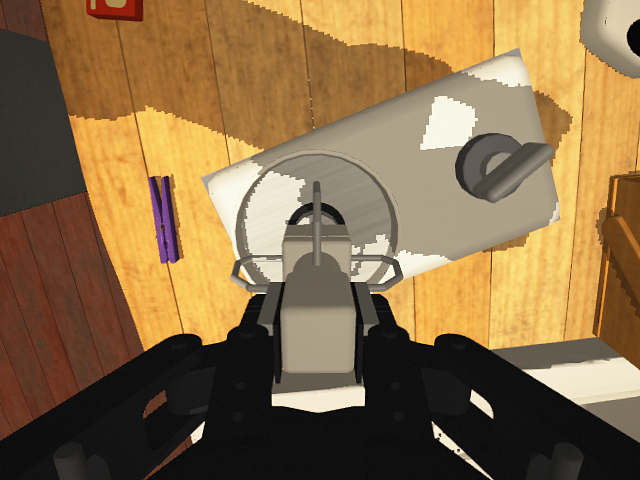

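View pics/st14.png

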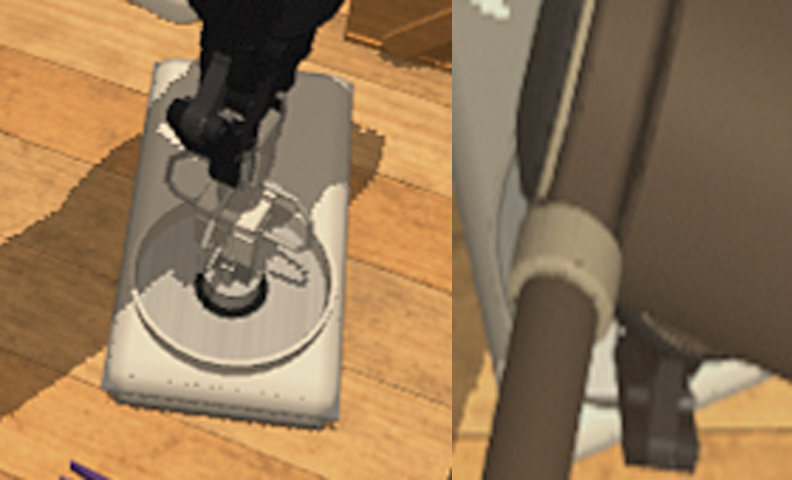

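>>> jog_arm(steps=[[255,-0.0004,-0.0007,0.006,0.001,0,0],[255,-0.0004,-0.0007,0.011,0.001,0,0],[255,-0.0004,-0.0007,0.014,0.001,0,0],[255,-0.0004,-0.0007,0.017,0.001,0,0],[255,-0.0004,-0.0007,0.019,0.001,0,0],[255,-0.0004,-0.0007,0.019,0.001,0,0],[255,-0.0004,-0.0007,0.019,0.001,0,0]])

```text
time: 17.53
eef_pos: [0.5001, -0.1288, 0.1448]
tool_rot: [[0.104, 0.995, -0.0], [0.995, -0.104, 0.0], [0.0, -0.0, -1.0]]
contact_force: [-0.2, -0.6, -1.2]
grip_width: 0.0251
```

Run:
```python
from h import *
bot.camera('wrist');bot.camera('wrist')
st(); go((0.5002,-0.1288,0.1262),84)
```

```text
time 17.6333
joint_pos [-19.2793, 11.7238, 112.1434, 0.0052, 56.1016, -13.3315]
eef_pos [0.5003, -0.1289, 0.1452]
tool_rot [[0.1037, 0.9946, 0.0005], [0.9946, -0.1037, -0.0001], [-0.0001, 0.0005, -1.0]]
contact_force [-0.0694, 0.6437, -1.8135]
torque [0.0175, 0.0161, -0.0041]
grip_width 0.0253
yaw now 84.05 move [0.0001, -0.0002, 0.019] [0.0005, 0.0001, 0.0009]
```

>>> jog_arm(steps=[[255,0,0,0.002,0,0,0],[255,0,0,0.004,0,0,0],[255,0,0,0.006,0,0,0],[255,0,0,0.008,0,0,0],[255,0,0,0.008,0,0,0],[255,0,0,0.008,0,0,0]])

```text
time: 18.13
eef_pos: [0.5002, -0.1288, 0.1369]
tool_rot: [[0.104, 0.995, 0.0], [0.995, -0.104, 0.0], [0.0, 0.0, -1.0]]
contact_force: [-0.3, -0.8, -1.7]
grip_width: 0.0251
```

Run:
```python
from h import *
st(); snap('scene','s15.png')
a=cv2.imread('pics/s15.png')[230:400,280:440];cv2.imwrite('pics/s15z.png',cv2.resize(a,(565,600),interpolation=cv2.INTER_CUBIC))
```

```text
time 18.1333
joint_pos [-19.2808, 12.4024, 112.4462, 0.0059, 55.1516, -13.3311]
eef_pos [0.5002, -0.1288, 0.1369]
tool_rot [[0.1037, 0.9946, 0.0], [0.9946, -0.1037, 0.0001], [0.0001, 0.0, -1.0]]
contact_force [-0.2801, -0.7588, -1.7266]
torque [-0.0445, 0.0137, 0.0195]
grip_width 0.0251
```

View pics/s15z.png

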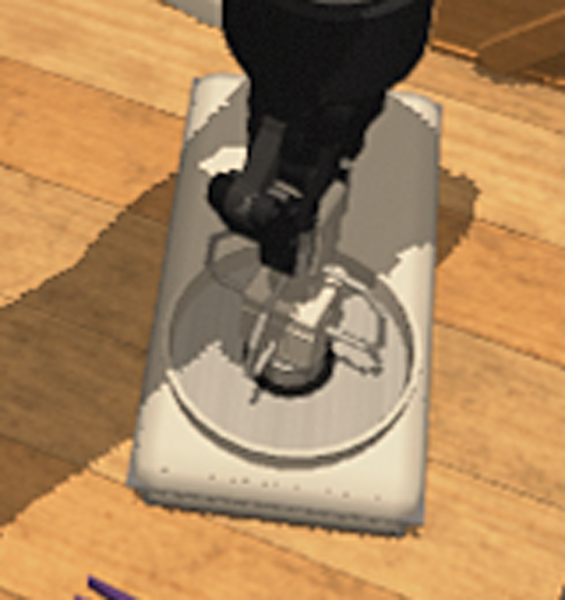

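>>> jog_arm(steps=[[255,0,0,0.002,0,0,0],[255,0,0,0.004,0,0,0],[255,0,0,0.006,0,0,0],[255,0,0,0.008,0,0,0],[255,0,0,0.01,0,0,0],[255,0,0,0.011,0,0,0],[255,0,0,0.011,0,0,0],[255,0,0,0.011,0,0,0]])

```text
time: 18.85
eef_pos: [0.5002, -0.1289, 0.1263]
tool_rot: [[0.104, 0.995, 0.0], [0.995, -0.104, 0.0], [0.0, 0.0, -1.0]]
contact_force: [-0.8, 1.1, 0.6]
grip_width: 0.025
```

Run:
```python
from h import *
st()
```

```text
time 18.85
joint_pos [-19.2797, 13.3069, 112.7918, 0.0055, 53.9023, -13.3332]
eef_pos [0.5002, -0.1289, 0.1263]
tool_rot [[0.1037, 0.9946, 0.0], [0.9946, -0.1037, 0.0001], [0.0001, 0.0, -1.0]]
contact_force [-0.7767, 1.0925, 0.5502]
torque [0.0601, 0.2421, 0.0134]
grip_width 0.025
```

>>> jog_arm(steps=[[255,0,0,0.0015,0,0,0],[255,0,0,0.003,0,0,0],[255,0,0,0.0045,0,0,0],[255,0,0,0.006,0,0,0],[255,0,0,0.006,0,0,0],[255,0,0,0.006,0,0,0],[255,0,0,0.006,0,0,0]])

```text
time: 19.43
eef_pos: [0.5004, -0.1289, 0.1205]
tool_rot: [[0.104, 0.995, 0.0], [0.995, -0.104, -0.0], [-0.0, 0.0, -1.0]]
contact_force: [-1.9, 1.3, 5.4]
grip_width: 0.0251
```

Run:
```python
from h import *
st(); bot.camera('wrist'); st()
```

```text
time 19.4333
joint_pos [-19.2788, 13.8125, 112.9651, 0.0014, 53.2108, -13.3314]
eef_pos [0.5004, -0.1289, 0.1205]
tool_rot [[0.1036, 0.9946, 0.0002], [0.9946, -0.1036, -0.0], [-0.0, 0.0002, -1.0]]
contact_force [-1.8824, 1.3363, 5.4032]
torque [0.1375, 0.4376, 0.0476]
grip_width 0.0251
time 19.4833
joint_pos [-19.2809, 13.8131, 112.9705, 0.0034, 53.206, -13.3323]
eef_pos [0.5003, -0.1289, 0.1205]
tool_rot [[0.1037, 0.9946, 0.0002], [0.9946, -0.1037, -0.0], [0.0, 0.0002, -1.0]]
contact_force [-2.4109, 0.6994, 5.0802]
torque [0.1513, 0.3675, -0.0331]
grip_width 0.0254
```

Run:
```python
from h import *
snap('scene','s16.png'); snap('wrist','w16.png')
a=cv2.imread('pics/s16.png')[230:400,280:440];b=cv2.imread('pics/w16.png')[130:400,180:460]
cv2.imwrite('pics/s16z.png',np.hstack([cv2.resize(a,(423,450),interpolation=cv2.INTER_CUBIC),cv2.resize(b,(370,450))]))
F=[]
for i in range(6): bot.camera('wrist'); F.append(bot.read_state()['contact_force'])
print(np.mean(F,0),np.std(F,0)); st()
```

```text
[-2.01378583  0.65563369  5.09052938] [0.40909808 0.31094538 0.31512526]
time 19.8833
joint_pos [-19.2798, 13.825, 112.976, 0.0035, 53.1855, -13.3303]
eef_pos [0.5004, -0.1289, 0.1203]
tool_rot [[0.1037, 0.9946, 0.0002], [0.9946, -0.1037, -0.0], [-0.0, 0.0002, -1.0]]
contact_force [-1.9243, 1.137, 4.9082]
torque [0.0448, 0.2982, -0.009]
grip_width 0.0252
```

View pics/s16z.png

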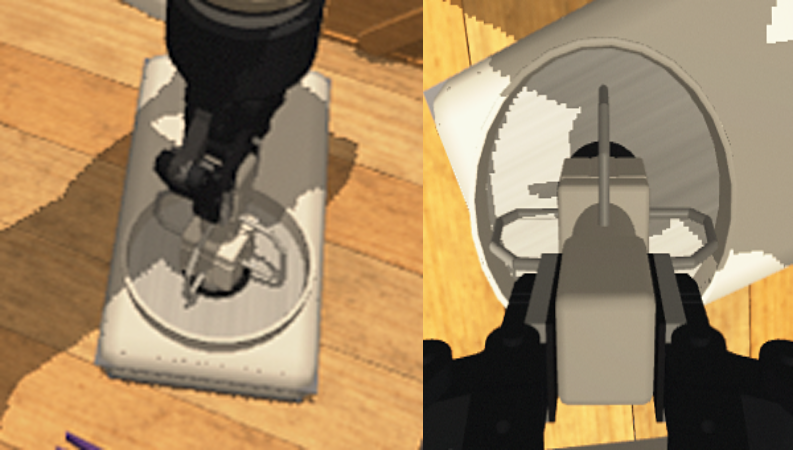

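Run:
```python
from h import *
print(bot.sign_off()); st()
```

```text
the job is handed in; nothing more can be done
None
the job is handed in; nothing more can be done
```

The key is wound to its stop and the four-loop beater is on the drive shaft. I handed the job in while still gripping the beater's head and pressing it down, at about 20 s of the 58 s allowed. `sign_off` gave no verdict, so this rests on my own last checks.

- **Key:** I turned it clockwise in one grip, in small steps. It reached about 2.8 rad by the gripper yaw. There the moment rose to about 0.7 N m and the plate stopped following the jaws, which is what the stop should feel like. A later wrist picture showed it still turned about 160° from the base.
- **Beater:** I turned it to the shaft's spline angle, about -6°. It slid down the shaft with no resistance and met the shoulder at the height I expected.
- **Drive:** I pressed about 6 mm further. The total load was about 6.9 N, and the tool height puts the drive about 6 mm in. The load alone would suggest nearer 7 mm. Both are well over the 4 mm needed, and the difference is within the force noise.
- **Grip and pose:** The jaws were at 25 mm on the head. The beater was upright and still, and had not moved in the jaws in the last wrist picture.
- **Camera disagreement:** The cameras differed by 1 to 3 mm on the shaft and key positions. I took the shaft centre from a close wrist view, and it fitted without side force.
- **Other things:** I did not touch the kneader, match box, peg or jar.

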